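# Fetch the tea light from behind the condiments

### The arm

A 7-joint arm with a two-finger parallel gripper is mounted at the origin on a cart in front of the work surface, level with it; the furniture and walls round the work are solid. World frame = base frame: x ahead of the robot, y to its left, z up, the work surface at z = 0. Lengths are in m, angles in rad, forces in N, time in s.
With the tool pointing down it reaches from about 0.4 to 0.875 m from the base axis. Payload 6.5 kg.
Tool frame: the origin (TCP) lies midway between the tips of the shut fingers; the grasp point (between the pads) lies 19 mm behind it (grip_depth is the distance from the TCP to the grasp point, in m); z points along the fingers, y is the direction in which the jaws open and shut (so a half turn about z gives the same grasp; the last joint's range is limited). The gripper opens to 85 mm and grips with 20 to 120 N. Pads are 22 mm wide; open, the fingers measure 114 mm over their backs; the gripper's body (76 mm by 85 mm) begins 54 mm behind the grasp point. The pads swing forward as they close: fully open they stand 13 mm farther back than shut.
Start: joints at [1.061, 0.536, -0.004, 1.538, 0.003, 1.067, -0.071], TCP at [0.279, -0.587, 0.231] pointing down, gripper open.
Joint ranges: [-2.7, 2.7], [-0.37, 2.16], [-1.27, 1.26], [0.24, 2.4], [-1.31, 4.45], [0.19, 1.91], [-2.76, 2.76]. Speed limits (rad/s): [2.39, 2.39, 3.14, 3.14, 3.14, 3.14, 3.14].

### API

Orientations are given as a rotation vector (axis times angle).
In Python, from rig import get_state, read_camera, job_done, look_for, grip_depth gives the robot as it stands.
- The arm moves only by the tool servo_tool, never from a script. Its argument "targets" is a list of rows, each a list of 3 entries, a list of its own where there are three numbers: the shift along the world's x, y, z in mm, then the turn, a rotation vector about the world's x, y, z in degrees, then the opening in per cent of the stroke, from 0 (shut) to 100 (fully open). In form: [[[dx, dy, dz], [ax, ay, az], hand], ...]. A call has 1 to 5 rows; each row is the pose to reach, as a shift and turn from the pose commanded when the call began; what a row does not reach only later rows make up. A row lasts 1/8 s, in which the tool goes at most 62.5 mm and 10.7 degrees, less where a joint would pass 70% of its speed; a pose out of reach is approached as far as the arm can. A call with a gripper value outside its range is refused whole. The fingers move at their own pace and stop on an object; the grip force is fixed at half the most. Time passes only in rows, so rows that repeat a pose let the fingers close. It gives the time, the measured TCP pose, the force and the opening at its end, in the units of the state.
- get_state(): the state, without advancing time (a new reading comes with each control period).
- read_camera(name): name is "scene" or "top"; returns a dict with "img" (400x640x3 uint8, red, green, blue), "fx", "fy", "cx", "cy" (pixels), "dist_coeffs" ([k1, k2, p1, p2, k3] as OpenCV has them; the pictures are not rectified), "extrinsics" (4x4, takes a point from world to camera coordinates). Camera axes: x right, y up, looking along -z (the intrinsics and any distortion apply to the point x, -y, -z); pixel columns grow to the right and rows downward; lengths in m; the calibration is good to about 2 mm. A picture is of the moment at which its call begins. There is no depth.
- job_done(): hands the job in, once; it reports no verdict.
Trained networks look in the newest picture that a camera, given by its name, has taken for a name from the list of things; names that differ only in an ending like _2 or _b are one class to them, and where a whole thing is asked for, a point or a joint stands for the part that bears it (a point fixed in the world has none). Each returns a list of dicts, best first, with "score" (0 to 1); they miss things now and then, are a little off and sometimes report something else, mostly with a low value. They report only what shows in the picture. A call takes as long as a camera call.
- look_for(camera, label): "xyz" ([x, y, z] in m, in world coordinates, good to about 4 mm: the middle of the surface that is visible of it).
The state is a dict: "t": time; "qpos": joint angles; "joint_velocities": joint speeds; "effort": joint torques, N m; "ee_pos": TCP position; "orientation": TCP orientation; "contact_force": force on the tool from outside, world axes, zero at the start; "ft_torque": the same for the moment, N m; "finger_gap": finger opening in m.
Only numpy, scipy, OpenCV 4.12 (cv2) and the standard library are available. Lean on these libraries where they do the work, as an engineer would, in place of code of your own. Each camera call takes 0.05 s, during which the arm holds its last target. There are 200 camera calls.

### The job

The tea light stands at the back of the wooden tray, hemmed in by the spice jar, the salt shaker and the pepper mill. First clear all three out of the way, standing them upright on the cork mat together; then set the tea light flat in the middle of the candle plate; finally stand each of the three back upright in the tray, on the same disc where it stood at the start and centred on it. Leave the tin and the battery beside the tray where they are.

Things in the scene. Friction and masses are not known exactly. Their poses are not given: they have to be found in the camera images.
- tray: Fixed wooden tray 160 x 222 mm; origin on the worktop under it, +x of its frame is its back, +y its left. Floor 8 mm up; rim 22 mm high, 8 thick, inner faces at x -76 and 68, y +-103 mm; a pull 9 mm out on each end. Flat black discs, 64 mm, at (-45, 0) front, (15, 70) left, (15, -70) right mm: a condiment on each, which varies, within 3 mm of centre. Steel inlay at (20, 0) under the tea light.
- mat: Fixed cork mat, 110 (x) by 270 (y) mm, 5 mm thick, flat on the worktop, the side area for the condiments. Origin at the centre of its underside. It and the candle plate change sides from start to start.
- candle_plate: Fixed flat round white plate, 120 mm across, its flat top 7 mm above the worktop, with two thin dark rings drawn round its centre. Origin at the centre of its underside.
- candle: Tea light: metal cup 38 mm across, 15 mm high, 15 g, white wax. Origin at the centre of its underside, z up.
- spice_jar: Glass spice jar with broad green cap, 45 mm across (cap 45 mm too), 106 mm high, about 110 g; the one that stands in the tray at the start. Origin at the centre of its underside, z up.
- salt: Salt shaker, 90 mm high, 44 mm across up to 66 mm, grey cap 34 mm across above; about 100 g. Origin at the centre of its underside, z up.
- mill: Dark wooden pepper mill, 170 mm high, 58 mm across at the foot, its round head about 50 mm across from 123 to 159 mm above the foot (widest at about 140 mm; good to grip, it does not turn), small knob on top; about 180 g. Origin at the centre of its underside, z up.
- fish_tin: Flat tin, 87 mm across, 40 mm high, standing loose on the worktop to the left of the tray; not to be disturbed. Origin at the centre of its underside.
- cell: Small battery, 15 mm across, 50 mm high, standing loose on end to the right of the tray; not to be disturbed. Origin at the centre of its underside.

How it is judged:
By the outcome, as a careful person would: the job done as asked, in the order asked, and still so for the second after the job is handed in, with the robot touching nothing.
It also fails if it takes over 141 s, if anything falls off the work surface, if the arm or the gripper's body presses on something with over 40 N, if the wrist force passes 120 N, or if a joint passes its speed limit or range.

## Working session

There is one attempt and no reset: what is moved stays moved. The work goes in short steps, Python scripts to look and compute and a tool call to move; the robot and the scene stay as the last step left them, time stands still between calls to the robot, and variables do not carry over. Pictures are saved under pics/ and viewed, about 12 in all and at most 16, crops included, and the job is handed in when it is done.

Besides the shell and the picture viewer there is one more tool, called after "Emit:" as a command line: name --argument value ..., lists and objects as JSON in quotes. servo_tool: Moves the arm, as the interface text tells. Its arguments: {"type":"object","properties":{"targets":{"type":"array","items":{"type":"array"}}},"required":["targets"]}

```bash
ls; mkdir -p pics; python3 - <<'E'
from rig import *
import cv2
s=get_state();print({k:(v if not hasattr(v,'round') else v) for k,v in s.items()}); print(grip_depth)
for c in("scene","top"):
    r=read_camera(c);cv2.imwrite(f"pics/{c}0.png",r["img"][:,:,::-1]);print(c,r["fx"],r["extrinsics"],r["dist_coeffs"])
    for n in["tray","mat","candle_plate","candle","spice_jar","salt","mill","fish_tin","cell"]:
        print(n,[([round(float(v),4) for v in d["xyz"]],round(d["score"],2)) for d in look_for(c,n)[:3]])
E
```

```text
pics
{'t': 0.0, 'qpos': array([ 1.06079232,  0.53716048, -0.00445213,  1.53886902,  0.00257657,
        1.06730391, -0.07122933]), 'joint_velocities': array([-9.19272493e-04, -1.14802954e-03, -7.12369412e-04,  6.53891521e-05,
        1.64173190e-04, -4.86133979e-04, -6.09826117e-04]), 'effort': array([-1.31412212e-04, -5.83415401e+01,  1.04854580e+00, -2.59105521e+01,
        1.23010803e-02,  9.68335691e-03, -4.41841763e-08]), 'ee_pos': array([ 0.27882114, -0.58646115,  0.23041824]), 'orientation': array([-3.06292097e+00, -6.91117247e-01,  7.51824142e-04]), 'contact_force': array([-0.64265025, -0.41170251,  0.07318841]), 'ft_torque': array([-0.01271872, -0.01317829, -0.0140893 ]), 'finger_gap': 0.08566954117193441}
0.0187
scene 473.1454755255779 [[ 0.88512991 -0.46517689 -0.01247056 -0.3935117 ]
 [ 0.35463896  0.65696481  0.66530327 -0.36773985]
 [-0.30129098 -0.59330237  0.74646905 -0.69967013]
 [ 0.          0.          0.          1.        ]] [0.04761882 0.         0.         0.         0.        ]
tray [([0.5913, 0.1313, 0.0085], 0.88)]
mat [([0.4359, 0.2935, 0.0077], 0.98), ([0
[... 488 characters left out ...]
 0.20968716]
 [ 0.99789669 -0.014232    0.06324279 -0.53451492]
 [-0.06338426 -0.00971885  0.99794187 -0.84884465]
 [ 0.          0.          0.          1.        ]] [-0.09195999  0.          0.          0.          0.        ]
tray [([0.5939, 0.1449, 0.0077], 0.79)]
mat [([0.4358, 0.3088, 0.0047], 0.58)]
candle_plate [([0.4324, 0.0657, 0.0076], 0.73), ([0.5818, 0.333, 0.0372], 0.46), ([0.567, 0.0257, 0.0507], 0.29)]
candle [([0.6343, 0.1682, 0.018], 0.7)]
spice_jar [([0.5631, 0.1659, 0.1174], 0.71)]
salt [([0.6122, 0.0961, 0.0896], 0.6)]
mill [([0.6161, 0.2322, 0.1538], 0.78)]
fish_tin [([0.5826, 0.335, 0.0328], 0.92), ([0.594, 0.1459, 0.0068], 0.25)]
cell [([0.5658, 0.0245, 0.048], 0.52)]
```

View pics/scene0.png

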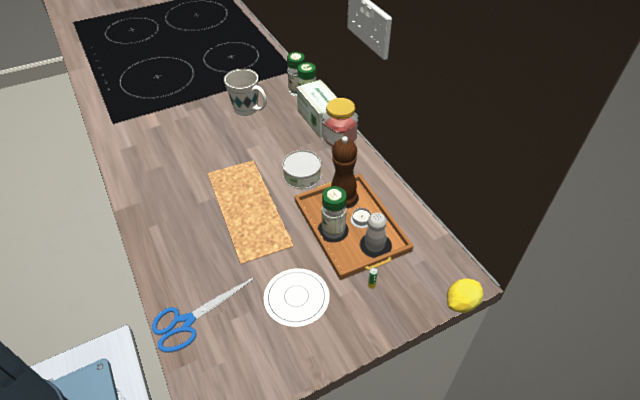

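View pics/top0.png

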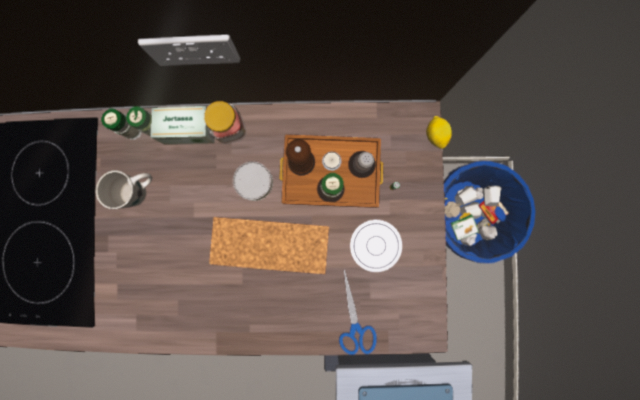

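Scene: tray (top view cols 282–382, rows 135–207) with the mill left, salt right and jar front. The mat is at (270,245), the plate at (376,246), the tin at (252,181) and the battery at (396,185). Next I'll fit poses from close crops.

```bash
cat > h.py <<'E'
import numpy as np,cv2
from rig import *
def cam(c):
    r=read_camera(c);return r
def K(r): return np.array([[r["fx"],0,r["cx"]],[0,r["fy"],r["cy"]],[0,0,1.]])
F=np.diag([1,-1,-1.])
def proj(r,P):
    E=np.array(r["extrinsics"]);P=np.atleast_2d(P)
    c=(P@E[:3,:3].T+E[:3,3])@F
    return cv2.projectPoints(c.reshape(-1,1,3),np.zeros(3),np.zeros(3),K(r),np.array(r["dist_coeffs"]))[0][:,0]
def back(r,uv,z):
    E=np.array(r["extrinsics"]);uv=np.atleast_2d(np.float64(uv))
    n=cv2.undistortPoints(uv.reshape(-1,1,2),K(r),np.array(r["dist_coeffs"]))[:,0]
    d=(np.c_[n,np.ones(len(n))]@F)@E[:3,:3]; o=-E[:3,:3].T@E[:3,3]
    return o+d*((z-o[2])/d[:,2])[:,None]
def crop(r,x0,y0,x1,y1,s,fn,img=None):
    im=cv2.resize((r["img"] if img is None else img)[y0:y1,x0:x1,::-1],None,fx=s,fy=s,interpolation=cv2.INTER_CUBIC)
    for x in range(-(-x0//10)*10,x1,10):
        cv2.line(im,((x-x0)*s,0),((x-x0)*s,5),(0,255,255),1);cv2.putText(im,str(x),((x-x0)*s,16),0,.35,(0,255,255),1)
    for y in range(-(-y0//10)*10,y1,10):
        cv2.line(im,(0,(y-y0)*s),(5,(y-y0)*s),(0,255,255),1);cv2.putText(im,str(y),(6,(y-y0)*s+4),0,.35,(0,255,255),1)
    cv2.imwrite(fn,im)
E
python3 - <<'E'
from h import *
r=cam("top");crop(r,232,125,412,220,4,"pics/t1.png");q=cam("scene");crop(q,280,125,420,295,3,"pics/s1.png")
hsv=cv2.cvtColor(r["img"],cv2.COLOR_RGB2HSV)
# mat & plate
for nm,m,z,box in[("mat",cv2.inRange(hsv,(8,90,120),(25,255,255)),.005,(200,210,335,280)),("plate",cv2.inRange(hsv,(0,0,200),(180,40,255)),.007,(345,215,410,275))]:
    k=np.zeros_like(m);k[box[1]:box[3],box[0]:box[2]]=m[box[1]:box[3],box[0]:box[2]]
    k=cv2.morphologyEx(k,cv2.MORPH_CLOSE,np.ones((5,5)))
    c=max(cv2.findContours(k,0,1)[0],key=cv2.contourArea)[:,0]
    P=back(r,c,z)[:,:2]*1000
    print(nm,cv2.minAreaRect(P.astype(np.float32)),cv2.minEnclosingCircle(P.astype(np.float32)))
print("camera centre",-np.array(r["extrinsics"])[:3,:3].T@np.array(r["extrinsics"])[:3,3])
print("wall edge",back(r,[[330,101],[250,103]],0))
E
```

```text
mat ((436.8485412597656, 310.43475341796875), (273.1481628417969, 113.54000854492188), 84.65422058105469) ((437.4965515136719, 310.1162109375), 145.151123046875)
plate ((432.5414123535156, 64.11116027832031), (116.78186798095703, 117.10811614990234), 44.06315612792969) ((433.03717041015625, 63.72364807128906), 59.84829330444336)
camera centre [0.48243652 0.19379901 0.88312462]
wall edge [[0.7750194  0.1627971  0.        ]
 [0.77398568 0.35386406 0.        ]]
```

View pics/t1.png

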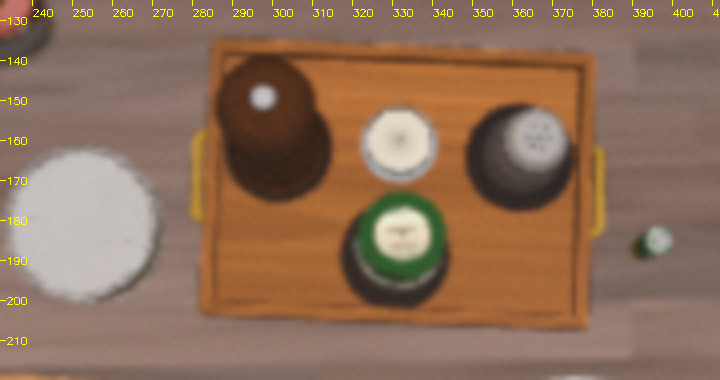

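View pics/s1.png

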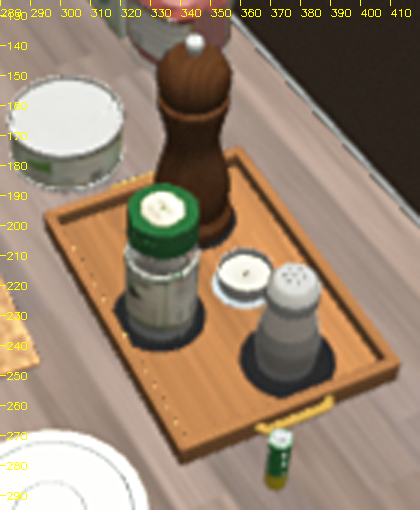

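```bash
cat > fit.py <<'E'
from h import *
from scipy.optimize import least_squares as LS
T,S=cam("top"),cam("scene")
C=np.array([[.076,.111],[.076,-.111],[-.084,-.111],[-.084,.111]])
t=[[285.2,135],[380.7,138.7],[379,207],[282.1,203.2]];s=[[359.3,174.3],[413.3,246.7],[341,277],[295,196.7]]
def W(p,xy,z=.022):
    c,n=np.cos(p[2]),np.sin(p[2]);xy=np.atleast_2d(xy);return np.c_[xy@np.array([[c,n],[-n,c]])+p[:2],np.full(len(xy),z)]
f=lambda p,a=1,b=1:np.r_[a*(proj(T,W(p,C))-t).ravel(),b*(proj(S,W(p,C))-s).ravel()]
for a,b in((1,1),(1,0),(0,1)):
    o=LS(f,[.6,.145,0],args=(a,b),loss="soft_l1");print("tray",o.x.round(4),np.degrees(o.x[2]).round(2),o.cost.round(2))
p=LS(f,[.6,.145,0],loss="soft_l1").x;np.save("tray.npy",p)
D={"front":(-.045,0),"left":(.015,.07),"right":(.015,-.07),"inlay":(.02,0)}
for k,v in D.items(): print(k,(W(p,v,.008)*1000).round(1))
for n,u,v,z in[("mill",(297.8,149.2),(345,139),.173),("salt",(366.5,159.2),(377.7,215.7),.097),("jar",(332.7,183.5),(334.3,194.3),.114),("candle",(331.8,160.8),(361.7,216),.023),("cell",(396,185),None,.05),("tin",(252.6,181.2),None,.04)]:
    print(n,(back(T,u,z)*1000).round(1),(back(S,v,z)*1000).round(1) if v else "")
for nm,r in(("top",T),("scene",S)):
    im=r["img"].copy();big=cv2.resize(im,None,fx=4,fy=4,interpolation=cv2.INTER_CUBIC)
    def dr(P):cv2.polylines(big,[np.int32((proj(r,P)+.5)*4)],True,(0,255,255),1)
    dr(W(p,C));a=np.linspace(0,6.28,60)
    for k,v in D.items():
        R=.032 if k!="inlay" else .019;dr(W(p,np.array(v)+R*np.c_[np.cos(a),np.sin(a)],.0085))
    x0,y0,x1,y1=(270,120,400,220) if nm=="top" else (285,125,425,295)
    cv2.imwrite(f"pics/ov_{nm}.png",big[y0*4:y1*4,x0*4:x1*4,::-1])
a,b=cv2.imread("pics/ov_top.png"),cv2.imread("pics/ov_scene.png")
b=cv2.resize(b,(int(b.shape[1]*600/b.shape[0]),600))[:,60:]
a=cv2.resize(a,(0,0),fx=.64,fy=.64)
m=np.zeros((600,800,3),np.uint8);m[:a.shape[0],:a.shape[1]]=a;m[:,800-b.shape[1]:]=b;cv2.imwrite("pics/ov.png",m)
E
python3 fit.py
```

```text
tray [ 0.608  0.161 -0.05 ] -2.86 4.11
tray [ 0.6086  0.1622 -0.0532] -3.05 1.03
tray [ 0.6072  0.1599 -0.0466] -2.67 2.0
front [[563.  163.3   8. ]]
left [[626.4 230.2   8. ]]
right [[619.4  90.4   8. ]]
inlay [[627.9 160.1   8. ]]
mill [[625.  231.4 173. ]] [[626.1 233.5 173. ]]
salt [[617.   92.2  97. ]] [[618.2  94.5  97. ]]
jar [[565.2 164.3 114. ]] [[566.2 165.6 114. ]]
candle [[627.1 162.   23. ]] [[628.  159.5  23. ]]
cell [[566.8  22.3  50. ]] 
tin [[581.  340.4  40. ]]
```

View pics/ov.png

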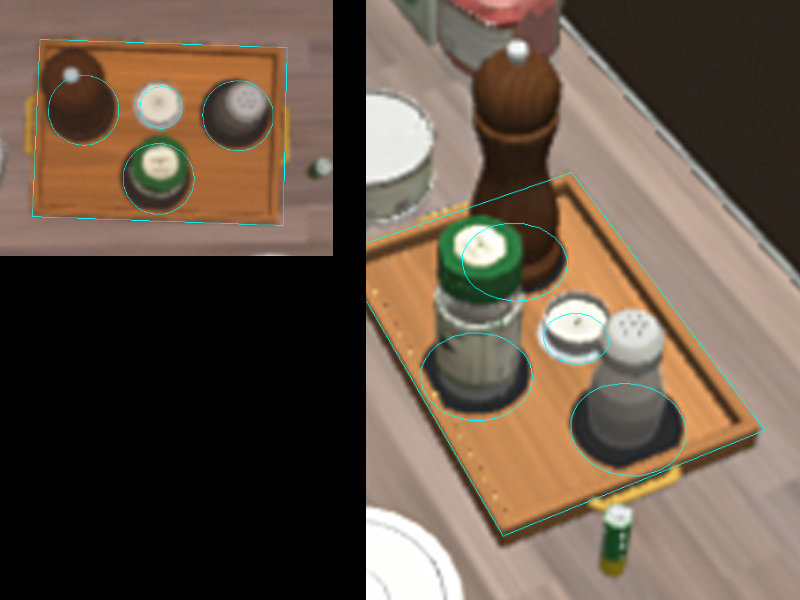

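Overlay agrees to about 2 mm. Plan: jaws along tray x for the three condiments, mill first, then jar, then salt. They go on the mat at y≈398 / 222 / 310. Moving toward the mill now.

Emit:
servo_tool --targets '[[[24,56,4],[0,0,10],100],[[48,112,8],[0,0,20],100],[[72,168,12],[0,0,30],100],[[96,224,16],[0,0,40],100],[[120,280,20],[0,0,50],100]]'

```text
t: 1.82
ee_pos: [0.3997, -0.3053, 0.2518]
orientation: [2.479, 1.928, 0.0]
contact_force: [1.1, 0.0, 0.4]
finger_gap: 0.0853
```

Emit:
servo_tool --targets '[[[24,56,0],[0,0,6],100],[[48,112,0],[0,0,11.6],100],[[72,168,0],[0,0,11.6],100],[[96,224,0],[0,0,11.6],100],[[120,280,0],[0,0,11.6],100]]'

```text
t: 2.45
ee_pos: [0.5198, -0.0255, 0.2516]
orientation: [2.278, 2.162, 0.001]
contact_force: [0.1, -0.4, 0.4]
finger_gap: 0.0852
```

Emit:
servo_tool --targets '[[[24,56,0],[0,0,0],100],[[48,112,0],[0,0,0],100],[[72,168,0],[0,0,0],100],[[96,224,0],[0,0,0],100],[[106,258,0],[0,0,0],100]]'

```text
t: 3.08
ee_pos: [0.6254, 0.2346, 0.2511]
orientation: [-2.275, -2.165, -0.002]
contact_force: [0.9, 0.2, -0.5]
finger_gap: 0.0852
```

Emit:
servo_tool --targets '[[[0,-2,-50],[0,0,0],100],[[0,-2,-100],[0,0,0],100],[[0,-2,-127],[0,0,0],100],[[0,-2,-127],[0,0,0],0],[[0,-2,-127],[0,0,0],0]]'

```text
t: 3.7
ee_pos: [0.626, 0.2295, 0.1258]
orientation: [2.278, 2.162, 0.003]
contact_force: [0.5, -0.4, 0.1]
finger_gap: 0.0516
```

Emit:
servo_tool --targets '[[[0,0,0],[0,0,0],0],[[0,0,0],[0,0,0],0],[[0,0,0],[0,0,0],0],[[0,0,0],[0,0,0],0],[[0,0,2],[0,0,0],0]]'

```text
t: 4.32
ee_pos: [0.6252, 0.2289, 0.1269]
orientation: [2.278, 2.163, 0.001]
contact_force: [-0.6, 0.4, -2.2]
finger_gap: 0.0458
```

Emit:
servo_tool --targets '[[[0,0,10],[0,0,0],0],[[0,0,25],[0,0,0],0],[[0,0,50],[0,0,0],0],[[0,0,70],[0,0,0],0],[[0,0,70],[0,0,0],0]]'

```text
t: 4.95
ee_pos: [0.6263, 0.2297, 0.1987]
orientation: [2.277, 2.162, 0.006]
contact_force: [0.3, -0.0, -2.3]
finger_gap: 0.0459
```

```bash
python3 - <<'E'
from h import *
print(get_state()["ee_pos"],get_state()["contact_force"],get_state()["finger_gap"])
q=cam("scene");crop(q,260,60,420,260,3,"pics/s2.png")
E
```

```text
[0.62628588 0.22965753 0.19868927] [ 0.3154683  -0.00254157 -2.29325334] 0.04590336273801324
```

View pics/s2.png

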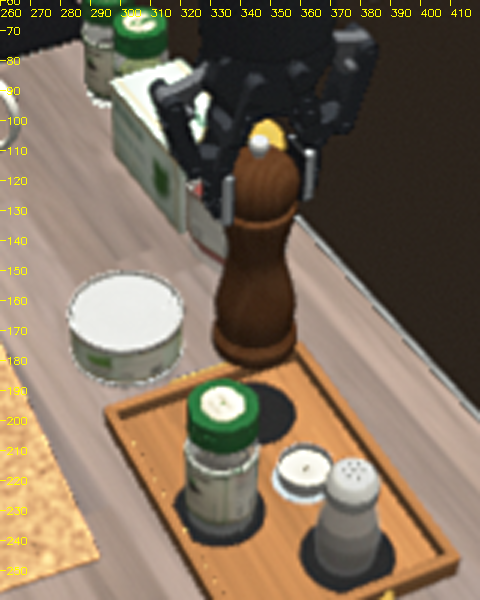

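Mill lifted cleanly, upright in the jaws (picture (260,160)); its empty black disc shows at (345,200). Carrying it to the mat.

Emit:
servo_tool --targets '[[[-40,37,0],[0,0,0],0],[[-85,79,0],[0,0,0],0],[[-130,120,0],[0,0,0],0],[[-165,153,0],[0,0,0],0],[[-181,168,0],[0,0,0],0]]'

```text
t: 5.62
ee_pos: [0.4403, 0.3992, 0.1954]
orientation: [-2.272, -2.167, 0.003]
contact_force: [-0.2, 0.1, -3.4]
finger_gap: 0.0461
```

Emit:
servo_tool --targets '[[[0,0,-30],[0,0,0],0],[[0,0,-55],[0,0,0],0],[[0,0,-67],[0,0,0],0],[[0,0,-72],[0,0,0],0],[[0,0,-73],[0,0,0],0]]'

```text
t: 6.25
ee_pos: [0.4444, 0.3975, 0.1238]
orientation: [-2.278, -2.163, -0.002]
contact_force: [-0.2, -0.3, -1.7]
finger_gap: 0.0459
```

Emit:
servo_tool --targets '[[[0,0,-1],[0,0,0],0],[[0,0,-1],[0,0,0],0],[[0,0,-1],[0,0,0],60],[[0,0,-1],[0,0,0],100],[[0,0,-1],[0,0,0],100]]'

```text
t: 6.88
ee_pos: [0.4441, 0.3969, 0.1222]
orientation: [2.278, 2.163, -0.0]
contact_force: [0.6, -0.1, -0.2]
finger_gap: 0.084
```

Emit:
servo_tool --targets '[[[0,0,0],[0,0,0],100],[[0,0,25],[0,0,0],100],[[0,0,80],[0,0,0],100],[[29,-58,80],[0,0,0],100],[[57,-115,80],[0,0,0],100]]'

```text
t: 7.5
ee_pos: [0.5004, 0.2843, 0.2032]
orientation: [2.276, 2.165, 0.003]
contact_force: [0.5, -0.7, -0.9]
finger_gap: 0.0854
```

Emit:
servo_tool --targets '[[[30,-58,-5],[0,0,0],100],[[60,-110,-20],[0,0,0],100],[[63,-117,-50],[0,0,0],100],[[63,-117,-90],[0,0,0],100],[[63,-117,-120],[0,0,0],100]]'

```text
t: 8.12
ee_pos: [0.5622, 0.1674, 0.0807]
orientation: [-2.279, -2.162, 0.002]
contact_force: [-0.1, -0.3, 0.5]
finger_gap: 0.0854
```

Emit:
servo_tool --targets '[[[0,0,-6],[0,0,0],100],[[0,0,-6],[0,0,0],0],[[0,0,-6],[0,0,0],0],[[0,0,-6],[0,0,0],0],[[0,0,-6],[0,0,0],0]]'

```text
t: 8.75
ee_pos: [0.564, 0.1684, 0.078]
orientation: [2.277, 2.162, 0.004]
contact_force: [0.1, 0.1, 7.0]
finger_gap: 0.044
```

Emit:
servo_tool --targets '[[[0,0,0],[0,0,0],0],[[0,0,5],[0,0,0],0],[[0,0,25],[0,0,0],0],[[0,0,50],[0,0,0],0],[[0,0,50],[0,0,0],0]]'

```text
t: 9.38
ee_pos: [0.5643, 0.1687, 0.1292]
orientation: [2.277, 2.162, 0.007]
contact_force: [0.1, 0.2, -0.9]
finger_gap: 0.0436
```

Emit:
servo_tool --targets '[[[-40,16,0],[0,0,0],0],[[-85,36,0],[0,0,0],0],[[-120,50,0],[0,0,0],0],[[-135,57,-15],[0,0,0],0],[[-135,57,-35],[0,0,0],0]]'

```text
t: 10.0
ee_pos: [0.4263, 0.2258, 0.0913]
orientation: [-2.276, -2.166, -0.0]
contact_force: [0.6, -0.6, -0.9]
finger_gap: 0.0439
```

Emit:
servo_tool --targets '[[[0,0,-12],[0,0,0],0],[[0,0,-17],[0,0,0],0],[[0,0,-18],[0,0,0],0],[[0,0,-18],[0,0,0],0],[[0,0,-18],[0,0,0],0]]'

```text
t: 10.62
ee_pos: [0.4284, 0.225, 0.0743]
orientation: [2.278, 2.162, 0.001]
contact_force: [-2.0, -1.5, 8.9]
finger_gap: 0.0436
```

Emit:
servo_tool --targets '[[[0,0,0],[0,0,0],60],[[0,0,0],[0,0,0],100],[[0,0,0],[0,0,0],100],[[0,0,30],[0,0,0],100],[[0,0,65],[0,0,0],100]]'

```text
t: 11.25
ee_pos: [0.427, 0.2247, 0.1385]
orientation: [-2.278, -2.163, 0.003]
contact_force: [0.2, 0.3, 0.5]
finger_gap: 0.0855
```

Emit:
servo_tool --targets '[[[45,-31,0],[0,0,0],100],[[92,-63,0],[0,0,0],100],[[140,-96,0],[0,0,0],100],[[180,-123,0],[0,0,0],100],[[188,-130,-15],[0,0,0],100]]'

```text
t: 11.88
ee_pos: [0.619, 0.0918, 0.1236]
orientation: [2.282, 2.155, 0.003]
contact_force: [0.6, 0.6, -1.0]
finger_gap: 0.0852
```

Emit:
servo_tool --targets '[[[0,0,-15],[0,0,0],100],[[0,0,-50],[0,0,0],100],[[0,0,-75],[0,0,0],100],[[0,0,-90],[0,0,0],100],[[0,0,-90],[0,0,0],100]]'

```text
t: 12.5
ee_pos: [0.614, 0.0959, 0.0322]
orientation: [-2.275, -2.164, 0.003]
contact_force: [-0.2, -0.4, 1.3]
finger_gap: 0.0854
```

Emit:
servo_tool --targets '[[[1,-1,0],[0,0,0],100],[[1,-1,0],[0,0,0],0],[[1,-1,0],[0,0,0],0],[[1,-1,0],[0,0,0],0],[[1,-1,0],[0,0,0],0]]'

```text
t: 13.12
ee_pos: [0.617, 0.0941, 0.0344]
orientation: [2.278, 2.162, 0.001]
contact_force: [-3.3, -0.8, 7.7]
finger_gap: 0.0392
```

Emit:
servo_tool --targets '[[[0,0,0],[0,0,0],0],[[0,0,5],[0,0,0],0],[[0,0,25],[0,0,0],0],[[0,0,50],[0,0,0],0],[[0,0,50],[0,0,0],0]]'

```text
t: 13.75
ee_pos: [0.6186, 0.0945, 0.0862]
orientation: [2.277, 2.161, 0.007]
contact_force: [1.1, 0.4, -0.4]
finger_gap: 0.039
```

Emit:
servo_tool --targets '[[[-32,53,0],[0,0,0],0],[[-64,106,0],[0,0,0],0],[[-96,159,0],[0,0,0],0],[[-128,212,0],[0,0,0],0],[[-175,219,0],[0,0,0],0]]'

```text
t: 14.38
ee_pos: [0.4399, 0.3182, 0.0837]
orientation: [-2.271, -2.166, -0.006]
contact_force: [0.5, -0.1, -1.2]
finger_gap: 0.0393
```

Emit:
servo_tool --targets '[[[-6,0,-15],[0,0,0],0],[[-6,0,-35],[0,0,0],0],[[-6,0,-48],[0,0,0],0],[[-6,0,-53],[0,0,0],0],[[-6,0,-53],[0,0,0],0]]'

```text
t: 15.0
ee_pos: [0.4365, 0.3117, 0.0313]
orientation: [2.279, 2.16, -0.003]
contact_force: [-4.8, -5.8, 22.9]
finger_gap: 0.0389
```

```bash
python3 - <<'E'
from h import *
print(get_state()["ee_pos"],get_state()["contact_force"])
q=cam("scene");crop(q,190,100,420,290,3,"pics/s3.png")
E
```

```text
[0.43646106 0.31169715 0.0313349 ] [-4.75361445 -5.77460212 22.94178765]
```

View pics/s3.png

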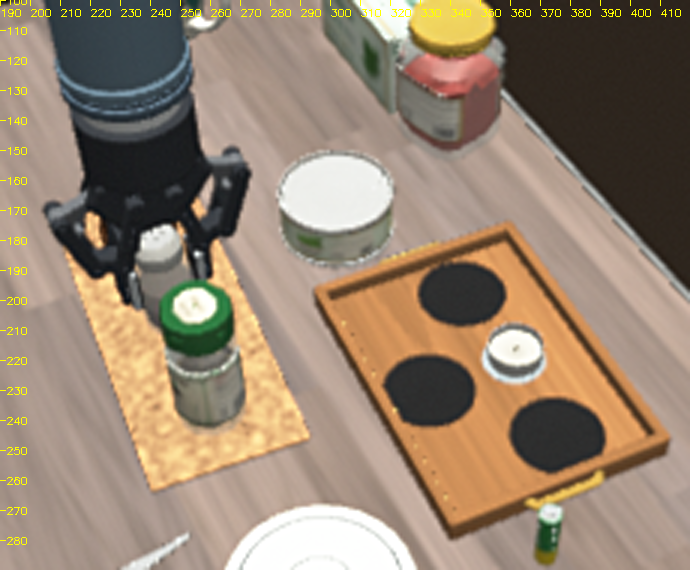

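Salt stands on the mat beside the jar (jar at (215,225) in scene pixels), and all three discs are now clear. Releasing, then going to the tea light with the jaws turned 90°.

Emit:
servo_tool --targets '[[[0,0,1],[0,0,0],0],[[0,0,1],[0,0,0],60],[[0,0,1],[0,0,0],100],[[0,0,40],[0,0,0],100],[[0,0,95],[0,0,0],100]]'

```text
t: 15.68
ee_pos: [0.435, 0.3122, 0.125]
orientation: [-2.278, -2.162, 0.005]
contact_force: [1.0, -0.5, -0.3]
finger_gap: 0.0855
```

Emit:
servo_tool --targets '[[[20,0,25],[0,0,0],100],[[70,-20,25],[0,0,10],100],[[115,-60,20],[0,0,20],100],[[155,-105,10],[0,0,30],100],[[190,-150,0],[0,0,40],100]]'

```text
t: 16.3
ee_pos: [0.6273, 0.1611, 0.1246]
orientation: [1.394, 2.815, 0.001]
contact_force: [0.8, 1.2, 0.2]
finger_gap: 0.0855
```

Emit:
servo_tool --targets '[[[0,0,-10],[0,0,10],100],[[0,0,-20],[0,0,20],100],[[0,0,-30],[0,0,30],100],[[0,0,-40],[0,0,40],100],[[0,0,-50],[0,0,50],100]]'

```text
t: 16.92
ee_pos: [0.6258, 0.1626, 0.0744]
orientation: [-0.073, -3.14, -0.0]
contact_force: [-1.1, -0.9, -0.1]
finger_gap: 0.0854
```

```bash
cat > look.py <<'E'
from h import *
import sys
P=[]
for i in range(4): r=cam("scene");P.append(get_state()["ee_pos"])
print("ee",np.mean(P,0).round(4),np.std(P,0).round(4),get_state()["contact_force"].round(1))
E
python3 look.py; python3 - <<'E'
from h import *
p=np.load("tray.npy")
q=cam("scene");hsv=cv2.cvtColor(q["img"],cv2.COLOR_RGB2HSV)
m=(q["img"].max(2)<60).astype(np.uint8)
n,l,s,c=cv2.connectedComponentsWithStats(m)
for i in range(1,n):
    if 200<s[i,4]<900 and 290<c[i][0]<420 and 170<c[i][1]<265:
        print(s[i],(back(q,c[i],.008)*1000).round(1))
q=cam("top");m=(q["img"].max(2)<60).astype(np.uint8)
n,l,s,c=cv2.connectedComponentsWithStats(m)
for i in range(1,n):
    if 200<s[i,4]<1200 and 280<c[i][0]<385 and 135<c[i][1]<207:
        print("top",s[i],(back(q,c[i],.008)*1000).round(1))
crop(q,250,110,420,220,4,"pics/t3.png")
E
```

```text
ee [0.6252 0.1623 0.0739] [0.0003 0.0003 0.0008] [ 0.2 -0.8 -0. ]
[330 188  28  20 437] [[628.  233.1   8. ]]
[318 219  30  23 516] [[565.3 166.3   8. ]]
[361 233  30  24 548] [[620.5  94.6   8. ]]
top [318 176  25  25 495] [[565.4 165.9   8. ]]
```

Emit:
servo_tool --targets '[[[2,-1,-30],[0,0,0],100],[[2,-1,-55],[0,0,0],100],[[2,-1,-66],[0,0,0],100],[[2,-1,-66],[0,0,0],60],[[2,-1,-66],[0,0,0],50]]'

```text
t: 17.85
ee_pos: [0.6282, 0.1625, 0.0101]
orientation: [0.082, 3.139, 0.001]
contact_force: [-0.7, -0.1, 0.7]
finger_gap: 0.0515
```

Emit:
servo_tool --targets '[[[0,0,-1],[0,0,0],40],[[0,0,-1],[0,0,0],30],[[0,0,-1],[0,0,0],0],[[0,0,-1],[0,0,0],0],[[0,0,-1],[0,0,0],0]]'

```text
t: 18.48
ee_pos: [0.6284, 0.1624, 0.01]
orientation: [0.082, 3.139, 0.001]
contact_force: [-2.1, -0.8, 6.8]
finger_gap: 0.0355
```

Emit:
servo_tool --targets '[[[0,0,15],[0,0,0],0],[[0,0,40],[0,0,0],0],[[-50,-25,40],[0,0,0],0],[[-100,-50,40],[0,0,0],0],[[-150,-75,40],[0,0,0],0]]'

```text
t: 19.1
ee_pos: [0.477, 0.0864, 0.0499]
orientation: [0.082, 3.138, -0.0]
contact_force: [-0.4, 0.5, -0.0]
finger_gap: 0.0353
```

Emit:
servo_tool --targets '[[[-35,-17,0],[0,0,0],0],[[-45,-23,0],[0,0,0],0],[[-45,-23,-20],[0,0,0],0],[[-45,-23,-30],[0,0,0],0],[[-45,-23,-30],[0,0,0],0]]'

```text
t: 19.73
ee_pos: [0.4332, 0.0645, 0.0183]
orientation: [0.081, 3.14, 0.0]
contact_force: [0.4, -0.7, 0.1]
finger_gap: 0.0355
```

```bash
python3 look.py; python3 - <<'E'
from h import *
q=cam("scene");a=cam("top");crop(q,240,230,360,345,4,"pics/s4.png");
for c in("scene","top"): print(look_for(c,"candle")[:1],look_for(c,"candle_plate")[:1])
E
```

```text
ee [0.4332 0.0644 0.0187] [0.     0.0001 0.0001] [-0.6  1.   0.3]
[{'xyz': [0.4194, 0.204, 0.0854], 'score': 0.51}] [{'xyz': [0.4191, 0.0536, 0.008], 'score': 0.64}]
[] [{'xyz': [0.4636, 0.0896, 0.0069], 'score': 0.76}]
```

View pics/s4.png

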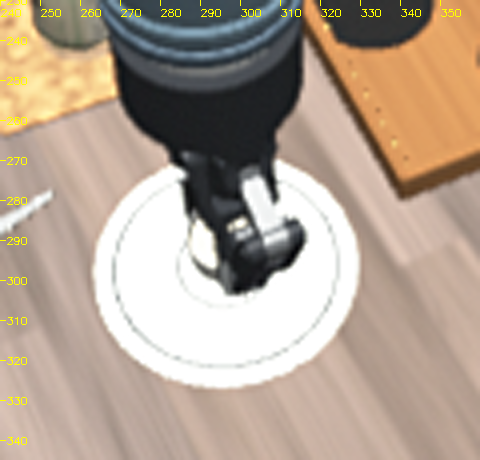

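The candle is held over the plate's inner ring (centre about (297,296)). Lowering and releasing.

Emit:
servo_tool --targets '[[[0,0,-6],[0,0,0],0],[[0,0,-9],[0,0,0],0],[[0,0,-10],[0,0,0],0],[[0,0,-10],[0,0,0],0],[[0,0,-10],[0,0,0],0]]'

```text
t: 20.85
ee_pos: [0.4324, 0.0639, 0.0089]
orientation: [0.081, 3.14, -0.002]
contact_force: [-3.7, -2.1, 16.3]
finger_gap: 0.0356
```

Emit:
servo_tool --targets '[[[0,0,0],[0,0,0],70],[[0,0,0],[0,0,0],80],[[0,0,5],[0,0,0],80],[[0,0,30],[0,0,0],80],[[0,0,90],[0,0,0],100]]'

```text
t: 21.48
ee_pos: [0.431, 0.0638, 0.0981]
orientation: [-0.081, -3.136, -0.0]
contact_force: [1.3, -0.5, 0.3]
finger_gap: 0.0838
```

Emit:
servo_tool --targets '[[[0,40,30],[0,0,-10],100],[[0,80,50],[0,0,-20],100],[[0,130,50],[0,0,-30],100],[[0,180,50],[0,0,-40],100],[[0,220,50],[0,0,-50],100]]'

```text
t: 22.1
ee_pos: [0.4322, 0.2862, 0.1486]
orientation: [-1.407, -2.809, -0.001]
contact_force: [0.9, -0.1, 0.5]
finger_gap: 0.0857
```

```bash
python3 - <<'E'
from h import *
q=cam("scene");crop(q,190,100,360,345,2,"pics/s5.png")
hsv=cv2.cvtColor(q["img"],cv2.COLOR_RGB2HSV);m=cv2.inRange(hsv,(0,0,200),(180,40,255));k=np.zeros_like(m);k[262:330,258:335]=m[262:330,258:335]
k=cv2.morphologyEx(k,cv2.MORPH_CLOSE,np.ones((5,5)))
c=max(cv2.findContours(k,0,1)[0],key=cv2.contourArea)[:,0];P=back(q,c,.007)[:,:2]*1000
print(cv2.minEnclosingCircle(P.astype(np.float32)),cv2.fitEllipse(P.astype(np.float32)))
print(look_for("scene","candle")[:2]);cam("top");print(look_for("top","candle")[:2],get_state()["ee_pos"])
crop(cam("top"),330,210,420,280,4,"pics/t5.png")
a,b=cv2.imread("pics/s5.png"),cv2.imread("pics/t5.png");m=np.zeros((490,720,3),np.uint8);m[:a.shape[0],:340]=a;m[:280,340:700]=b[:,:360];cv2.imwrite("pics/c5.png",m)
E
```

```text
((431.9785461425781, 64.54231262207031), 60.89251708984375) ((432.24444580078125, 64.59175872802734), (119.23346710205078, 119.77159118652344), 170.97438049316406)
[{'xyz': [0.4316, 0.0713, 0.0139], 'score': 0.62}, {'xyz': [0.4126, 0.2729, 0.0061], 'score': 0.29}]
[{'xyz': [0.6038, 0.1608, 0.0063], 'score': 0.61}, {'xyz': [0.4373, 0.0668, 0.0168], 'score': 0.6}] [0.432039   0.28443773 0.1482664 ]
```

View pics/c5.png

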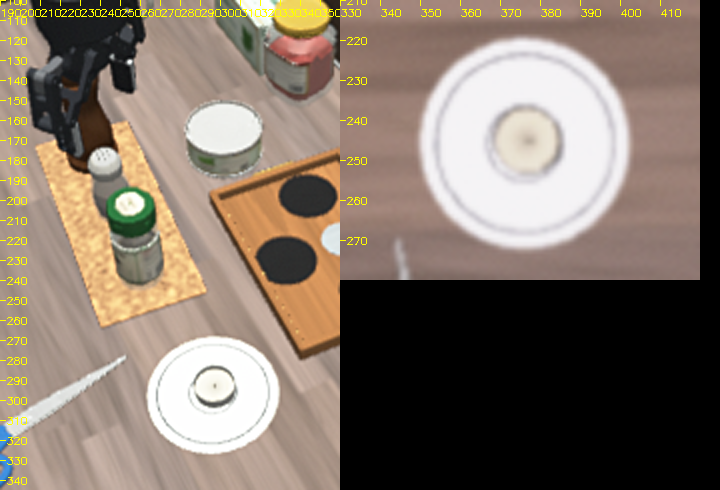

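Emit:
servo_tool --targets '[[[4,9,0],[0,0,-10],100],[[4,18,0],[0,0,-20],100],[[4,27,0],[0,0,-30],100],[[4,27,-10],[0,0,-40],100],[[4,27,-45],[0,0,-40],100]]'

```text
t: 22.98
ee_pos: [0.4386, 0.3101, 0.1043]
orientation: [2.281, 2.158, 0.005]
contact_force: [1.1, -0.4, -0.2]
finger_gap: 0.0851
```

```bash
python3 look.py; python3 - <<'E'
from h import *
q=cam("scene");a=cam("top")
print(back(q,[(297.2,292.7)],.022)*1000,back(a,[(376.8,245)],.022)*1000)
# salt cap
crop(a,230,200,330,280,5,"pics/t6.png")
E
```

```text
ee [0.4358 0.3082 0.1013] [0.0006 0.0009 0.0016] [ 0.4  0.1 -0.2]
[[433.40841038  60.84373534  22.        ]] [[434.38927314  63.52093254  22.        ]]
```

Emit:
servo_tool --targets '[[[0,3,-40],[0,0,0],100],[[0,3,-69],[0,0,0],100],[[0,3,-69],[0,0,0],100],[[0,3,-69],[0,0,0],0],[[0,3,-69],[0,0,0],0]]'

```text
t: 23.9
ee_pos: [0.4376, 0.3147, 0.0358]
orientation: [2.278, 2.163, 0.004]
contact_force: [-0.2, -0.1, -0.1]
finger_gap: 0.0516
```

Emit:
servo_tool --targets '[[[0,0,0],[0,0,0],0],[[0,0,0],[0,0,0],0],[[0,0,0],[0,0,0],0],[[0,0,25],[0,0,0],0],[[0,0,55],[0,0,0],0]]'

```text
t: 24.52
ee_pos: [0.4363, 0.3137, 0.0901]
orientation: [-2.278, -2.163, 0.001]
contact_force: [0.3, 0.0, -0.8]
finger_gap: 0.0381
```

```bash
python3 look.py
```

```text
ee [0.4378 0.3149 0.0918] [0.0006 0.0006 0.0015] [ 0.5 -0.5 -2. ]
```

Emit:
servo_tool --targets '[[[45,-7,0],[0,0,0],0],[[80,-55,0],[0,0,0],0],[[115,-108,0],[0,0,0],0],[[150,-160,0],[0,0,0],0],[[182,-205,0],[0,0,0],0]]'

```text
t: 25.35
ee_pos: [0.6189, 0.1062, 0.088]
orientation: [-2.279, -2.162, 0.003]
contact_force: [0.9, 0.5, -1.9]
finger_gap: 0.0378
```

Emit:
servo_tool --targets '[[[0,-14,0],[0,0,0],0],[[0,-14,-20],[0,0,0],0],[[0,-14,-40],[0,0,0],0],[[0,-14,-43],[0,0,0],0],[[0,-14,-43],[0,0,0],0]]'

```text
t: 25.98
ee_pos: [0.618, 0.0963, 0.0458]
orientation: [-2.275, -2.165, 0.001]
contact_force: [-1.0, -0.7, -0.7]
finger_gap: 0.0379
```

```bash
python3 look.py; python3 -c "
from h import *
q=cam('scene');crop(q,330,180,420,290,4,'pics/s7.png')"
```

```text
ee [0.6189 0.0957 0.0468] [0.0002 0.0003 0.0002] [-0.1 -0.4 -1. ]
```

View pics/s7.png

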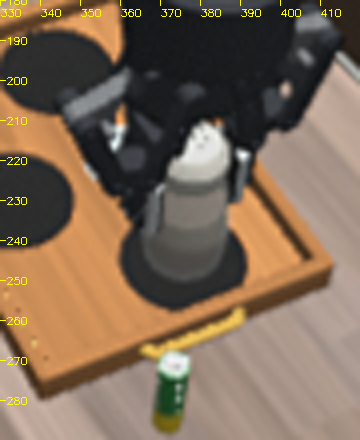

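Emit:
servo_tool --targets '[[[0,0,-4],[0,0,0],0],[[0,0,-6],[0,0,0],0],[[0,0,-7],[0,0,0],0],[[0,0,-7],[0,0,0],0],[[0,0,-7],[0,0,0],0]]'

```text
t: 26.85
ee_pos: [0.6187, 0.095, 0.0393]
orientation: [2.278, 2.163, 0.0]
contact_force: [-0.5, -0.2, -1.2]
finger_gap: 0.0377
```

Emit:
servo_tool --targets '[[[0,0,-1],[0,0,0],0],[[0,0,-2],[0,0,0],0],[[0,0,-3],[0,0,0],0],[[0,0,-3],[0,0,0],0],[[0,0,-3],[0,0,0],0]]'

```text
t: 27.48
ee_pos: [0.6188, 0.095, 0.039]
orientation: [2.278, 2.162, -0.001]
contact_force: [-8.6, -3.0, 23.7]
finger_gap: 0.0377
```

Emit:
servo_tool --targets '[[[0,0,-1],[0,0,0],0],[[0,0,-1],[0,0,0],60],[[0,0,-1],[0,0,0],100],[[0,0,35],[0,0,0],100],[[0,0,95],[0,0,0],100]]'

```text
t: 28.1
ee_pos: [0.6169, 0.0945, 0.13]
orientation: [-2.276, -2.161, 0.006]
contact_force: [0.9, -0.5, 0.1]
finger_gap: 0.0855
```

Emit:
servo_tool --targets '[[[-45,31,0],[0,0,0],100],[[-92,63,0],[0,0,0],100],[[-140,96,0],[0,0,0],100],[[-180,124,0],[0,0,0],100],[[-191,130,0],[0,0,0],100]]'

```text
t: 28.72
ee_pos: [0.4249, 0.227, 0.1312]
orientation: [-2.272, -2.168, 0.001]
contact_force: [-0.1, -0.3, 0.3]
finger_gap: 0.0852
```

```bash
python3 look.py; python3 -c "
from h import *
q=cam('top');print(look_for('top','spice_jar')[:1]);cam('scene');print(look_for('scene','spice_jar')[:1])"
```

```text
ee [0.4272 0.2253 0.1312] [0.0015 0.001  0.    ] [0.2 0.1 0.5]
[]
[{'xyz': [0.4228, 0.2008, 0.0795], 'score': 0.59}]
```

Emit:
servo_tool --targets '[[[1,0,-35],[0,0,0],100],[[1,0,-56],[0,0,0],100],[[1,0,-56],[0,0,0],100],[[1,0,-56],[0,0,0],0],[[1,0,-56],[0,0,0],0]]'

```text
t: 29.75
ee_pos: [0.4294, 0.2253, 0.0762]
orientation: [2.278, 2.162, 0.003]
contact_force: [0.7, 0.2, -0.3]
finger_gap: 0.0514
```

Emit:
servo_tool --targets '[[[0,0,0],[0,0,0],0],[[0,0,0],[0,0,0],0],[[0,0,0],[0,0,0],0],[[0,0,20],[0,0,0],0],[[0,0,45],[0,0,0],0]]'

```text
t: 30.38
ee_pos: [0.4284, 0.2248, 0.121]
orientation: [-2.278, -2.163, 0.001]
contact_force: [0.6, 0.4, 0.1]
finger_gap: 0.0438
```

```bash
python3 look.py
```

```text
ee [0.4297 0.2255 0.1222] [0.0005 0.0004 0.0013] [ 0.2 -0.3 -1.1]
```

Emit:
servo_tool --targets '[[[40,-16,5],[0,0,0],0],[[85,-35,5],[0,0,0],0],[[120,-50,5],[0,0,0],0],[[135,-56,0],[0,0,0],0],[[135,-56,-20],[0,0,0],0]]'

```text
t: 31.2
ee_pos: [0.564, 0.1691, 0.0994]
orientation: [2.279, 2.162, 0.001]
contact_force: [0.0, 0.6, -1.0]
finger_gap: 0.0434
```

Emit:
servo_tool --targets '[[[0,0,-10],[0,0,0],0],[[0,0,-14],[0,0,0],0],[[0,0,-14],[0,0,0],0],[[0,0,-14],[0,0,0],0],[[0,0,-14],[0,0,0],0]]'

```text
t: 31.82
ee_pos: [0.5639, 0.1691, 0.0868]
orientation: [2.278, 2.163, 0.001]
contact_force: [-0.1, -0.3, -1.6]
finger_gap: 0.0438
```

```bash
python3 look.py; python3 -c "
from h import *
q=cam('scene');crop(q,290,165,420,290,4,'pics/s8.png')"
```

```text
ee [0.5638 0.169  0.0866] [0.     0.0001 0.0001] [-0.2 -0.5 -1.3]
```

View pics/s8.png

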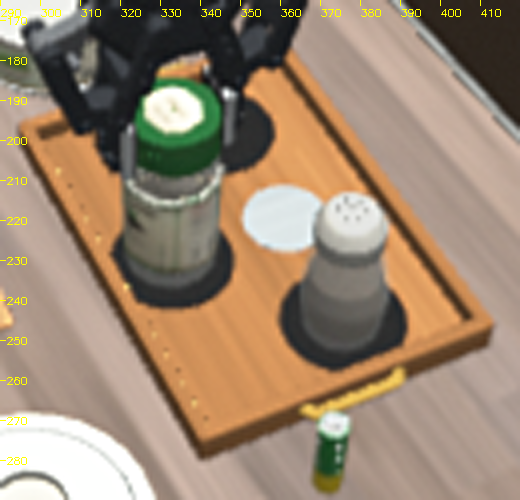

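Salt is centred on its disc, (376,246) in the scene. The jar hovers about 7 mm over its own disc; lowering it now.

Emit:
servo_tool --targets '[[[0,0,-4],[0,0,0],0],[[0,0,-6],[0,0,0],0],[[0,0,-8],[0,0,0],0],[[0,0,-8],[0,0,0],0],[[0,0,-8],[0,0,0],0]]'

```text
t: 32.7
ee_pos: [0.5635, 0.1691, 0.0794]
orientation: [2.278, 2.163, -0.001]
contact_force: [-4.4, -0.7, 12.2]
finger_gap: 0.0437
```

Emit:
servo_tool --targets '[[[0,0,1],[0,0,0],0],[[0,0,1],[0,0,0],60],[[0,0,1],[0,0,0],100],[[0,0,40],[0,0,0],100],[[0,0,100],[0,0,0],100]]'

```text
t: 33.33
ee_pos: [0.5623, 0.1684, 0.1776]
orientation: [-2.277, -2.162, 0.006]
contact_force: [0.8, 0.0, -0.4]
finger_gap: 0.0853
```

Emit:
servo_tool --targets '[[[-15,29,40],[0,0,0],100],[[-43,82,40],[0,0,0],100],[[-72,136,40],[0,0,0],100],[[-100,190,40],[0,0,0],100],[[-119,228,40],[0,0,0],100]]'

```text
t: 33.95
ee_pos: [0.4425, 0.3998, 0.2184]
orientation: [-2.275, -2.166, -0.001]
contact_force: [0.0, -0.5, 0.9]
finger_gap: 0.0854
```

```bash
python3 look.py
```

```text
ee [0.4413 0.4014 0.2185] [0.0022 0.003  0.0003] [ 1.5 -0.6 -0.3]
```

Emit:
servo_tool --targets '[[[0,0,-40],[0,0,0],100],[[0,0,-80],[0,0,0],100],[[0,0,-96],[0,0,0],100],[[0,0,-96],[0,0,0],100],[[0,0,-96],[0,0,0],100]]'

```text
t: 34.78
ee_pos: [0.4456, 0.3976, 0.1238]
orientation: [2.279, 2.162, 0.004]
contact_force: [0.6, -0.5, 0.9]
finger_gap: 0.0857
```

Emit:
servo_tool --targets '[[[-1,0,-1],[0,0,0],0],[[-1,0,-1],[0,0,0],0],[[-1,0,-1],[0,0,0],0],[[-1,0,-1],[0,0,0],0],[[-1,0,-1],[0,0,0],0]]'

```text
t: 35.4
ee_pos: [0.444, 0.3977, 0.1225]
orientation: [2.278, 2.163, 0.003]
contact_force: [-1.0, -0.5, 6.0]
finger_gap: 0.046
```

Emit:
servo_tool --targets '[[[0,0,0],[0,0,0],0],[[0,0,10],[0,0,0],0],[[0,0,40],[0,0,0],0],[[0,0,70],[0,0,0],0],[[0,0,70],[0,0,0],0]]'

```text
t: 36.02
ee_pos: [0.4446, 0.3982, 0.1938]
orientation: [2.278, 2.163, 0.007]
contact_force: [-0.2, -0.2, -2.5]
finger_gap: 0.0464
```

```bash
python3 look.py
```

```text
ee [0.4434 0.3965 0.1907] [0.0004 0.0004 0.0008] [-0.3  0.  -2.7]
```

Emit:
servo_tool --targets '[[[45,-41,0],[0,0,0],0],[[90,-82,0],[0,0,0],0],[[135,-123,0],[0,0,0],0],[[170,-155,0],[0,0,0],0],[[183,-167,0],[0,0,0],0]]'

```text
t: 36.85
ee_pos: [0.6285, 0.2255, 0.1894]
orientation: [2.283, 2.156, -0.004]
contact_force: [-0.5, -0.1, -1.6]
finger_gap: 0.0462
```

Emit:
servo_tool --targets '[[[0,0,-30],[0,0,0],0],[[0,0,-55],[0,0,0],0],[[0,0,-58],[0,0,0],0],[[0,0,-58],[0,0,0],0],[[0,0,-58],[0,0,0],0]]'

```text
t: 37.48
ee_pos: [0.6272, 0.2306, 0.1345]
orientation: [2.278, 2.163, 0.003]
contact_force: [0.6, -0.3, -2.6]
finger_gap: 0.0464
```

```bash
python3 look.py; python3 -c "
from h import *
q=cam('scene');crop(q,290,95,420,245,4,'pics/s9.png')"
```

```text
ee [0.6271 0.2303 0.1343] [0.0001 0.0002 0.0002] [ 0.5 -0.8 -2.5]
```

View pics/s9.png

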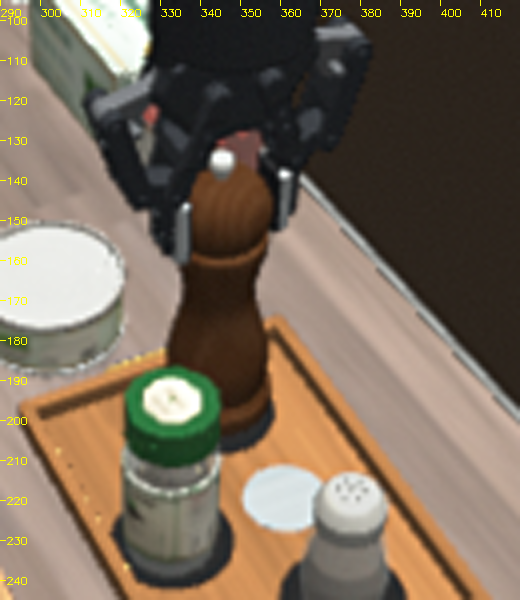

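Mill is over its disc, and the foot edge sits against the disc edge as it did originally. Lowering.

Emit:
servo_tool --targets '[[[0,0,-4],[0,0,0],0],[[0,0,-7],[0,0,0],0],[[0,0,-9],[0,0,0],0],[[0,0,-9],[0,0,0],0],[[0,0,-9],[0,0,0],0]]'

```text
t: 38.35
ee_pos: [0.6268, 0.2304, 0.1256]
orientation: [2.278, 2.163, 0.001]
contact_force: [-2.6, -0.8, 7.3]
finger_gap: 0.0464
```

Emit:
servo_tool --targets '[[[0,0,0],[0,0,0],60],[[0,0,0],[0,0,0],100],[[0,0,0],[0,0,0],100],[[0,0,40],[0,0,0],100],[[0,0,100],[0,0,0],100]]'

```text
t: 38.98
ee_pos: [0.6254, 0.2292, 0.2234]
orientation: [-2.277, -2.162, 0.006]
contact_force: [1.5, 0.6, 0.4]
finger_gap: 0.0853
```

Emit:
servo_tool --targets '[[[-30,-50,10],[0,0,0],100],[[-60,-100,10],[0,0,0],100],[[-90,-150,10],[0,0,0],100],[[-120,-200,10],[0,0,0],100],[[-150,-250,10],[0,0,0],100]]'

```text
t: 39.6
ee_pos: [0.4756, -0.0217, 0.2344]
orientation: [2.278, 2.163, 0.0]
contact_force: [1.2, -0.9, 0.4]
finger_gap: 0.0854
```

Emit:
servo_tool --targets '[[[-20,-56,10],[0,0,0],100],[[-40,-112,10],[0,0,0],100],[[-60,-168,10],[0,0,0],100],[[-80,-224,10],[0,0,0],100],[[-80,-224,10],[0,0,0],100]]'

```text
t: 40.22
ee_pos: [0.3944, -0.2486, 0.2442]
orientation: [2.287, 2.153, -0.003]
contact_force: [0.1, 0.2, 0.3]
finger_gap: 0.0856
```

```bash
python3 - <<'E'
from h import *
q=cam("scene");t=cam("top");crop(q,280,125,420,295,3,"pics/s10.png");crop(t,232,125,412,220,2,"pics/t10.png");crop(t,335,210,415,280,4,"pics/p10.png")
m=np.zeros((510,800,3),np.uint8);a,b,c=[cv2.imread(f"pics/{n}10.png") for n in"stp"]
m[:510,:420]=a;m[:190,430:790]=b;m[200:480,430:750]=c;cv2.imwrite("pics/f10.png",m)
E
```

```text
(no output)
```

View pics/f10.png

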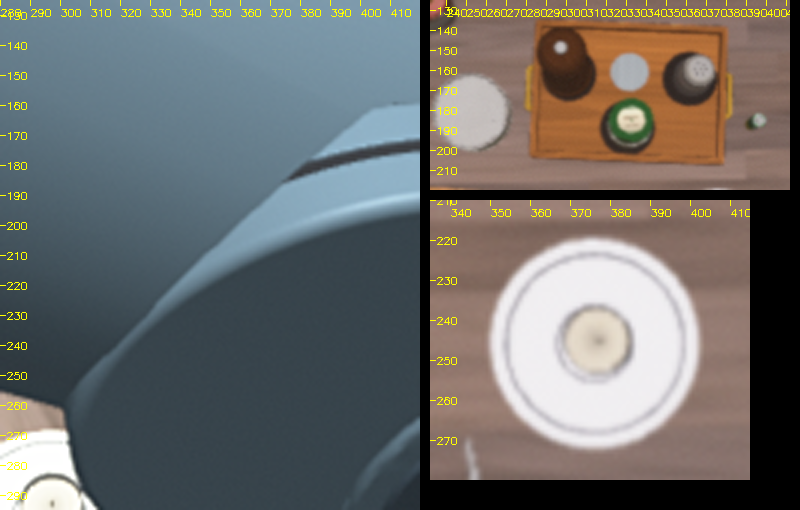

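```bash
python3 -c "
from rig import *
s=get_state();print(s['t'],s['contact_force']);print(job_done())"
```

```text
40.325 [ 0.33724526  0.22638244 -0.58288782]
the job is handed in; nothing more can be done
None
```

I finished the job in the order asked and handed it in at t ≈ 40 s, with the gripper open and clear of everything. The mill, jar and salt went onto the cork mat, then the tea light onto the plate, and the salt, jar and mill went back to their own discs.

**Condiments:** The last top-camera picture shows all three upright on their own discs. Their tops are within about 1 pixel (roughly 2 mm) of where they started.

**Tea light:** It lies flat on the plate. It looks centred in the last top-camera picture, but the earlier pixel measurements put it 2–3 mm off centre, so those two disagree slightly.

**Tin and battery:** Both are still standing where they were, judged by eye in that picture.

**Forces:** The highest wrist force I saw was about 24 N, when setting down the salt.

**Failed checks:** In the last scene-camera picture the arm hid the tray, so the final check of the condiments rests on the top camera alone. The object finders gave false or no answers for the tea light, plate and jar when the arm was in the way, so I ignored those.

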